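# Unlock the squeeze-tab cap of an ingredient canister and take it off

### The arm

A 7-joint arm with a two-finger parallel gripper is mounted at the origin on a cart in front of the work surface, level with it; the furniture and walls round the work are solid. World frame = base frame: x ahead of the robot, y to its left, z up, the work surface at z = 0. Lengths are in m, angles in rad, forces in N, time in s.
With the tool pointing down it reaches from about 0.425 to 0.925 m from the base axis. Payload 6.8 kg.
Tool frame: the origin (TCP) lies between the finger pads; the fingertips stand 22 mm ahead of it and the grasp point (between the pads) lies 3 mm ahead of it; z points along the fingers, y is the direction in which the jaws open and shut (so a half turn about z gives the same grasp; the last joint's range is limited). The gripper opens to 85 mm and grips with 20 to 120 N. Pads are 22 mm wide; open, the fingers measure 114 mm over their backs; the gripper's body (76 mm by 85 mm) begins 54 mm behind the grasp point. The pads swing forward as they close: fully open they stand 13 mm farther back than shut.
Start: joints at [-1.437, 0.477, 0.022, 1.555, -0.011, 1.109, -0.083], TCP at [0.162, 0.655, 0.253] pointing down, gripper open.
Joint ranges: [-2.96, 2.96], [-0.34, 2.1], [-1.41, 1.46], [0.24, 2.44], [-1.37, 4.51], [0.17, 1.92], [-2.96, 2.96]. Speed limits (rad/s): [2.39, 2.39, 3.14, 3.14, 3.14, 3.14, 3.14].

### API

Orientations are given as a unit quaternion [w, x, y, z].
In Python, from station import bot gives the robot as it stands. The module is installed in compiled form; this text tells all that it offers.
- The arm moves only by the tool drive_tool, never from a script. Its argument "series" is one flat list of numbers, 7 for each row, row after row: the opening, from -1 (shut) to 1 (fully open), then the shift along the tool's x, y, z in mm, then the turn, a rotation vector about the tool's x, y, z in rad. In form: [jaw, x, y, z, wx, wy, wz, jaw, x, y, z, wx, wy, wz, ...]. A call has 1 to 12 rows; each row shifts and turns the commanded pose from where the row before left it, along the tool's axes as they then stand; what a row does not reach is not made up. A row lasts 1/8 s, in which the tool goes at most 62.5 mm and 10.7 degrees, less where a joint would pass 70% of its speed; a pose out of reach is approached as far as the arm can. A call with a gripper value outside its range is refused whole. The fingers move at their own pace and stop on an object; "force" is the grip in N (left out, the last holds). Time passes only in rows, so rows that do not move let the fingers close. It gives the time, the measured TCP pose, the force and the opening at its end, in the units of the state.
- bot.get_obs(): the state, without advancing time (a new reading comes with each control period).
- bot.read_camera(name): name is "scene" or "top"; returns a dict with "pixels" (480x640x3 uint8, blue, green, red), "camera_matrix" (3x3 intrinsics, pixels), "rvec" (rotation vector, rad) and "tvec" (3), from world to camera coordinates, as OpenCV has them. Camera axes: x right, y down, z forward; pixel columns grow to the right and rows downward; lengths in m; the calibration is good to about 2 mm. A picture is of the moment at which its call begins. There is no depth.
- bot.hand_in(): hands the job in, once; it reports no verdict.
The state is a dict: "t": time; "q": joint angles; "joint_vel": joint speeds; "joint_torque": joint torques, N m; "eef_pos": TCP position; "tool_rot": TCP orientation; "contact_force": force on the tool from outside, world axes, zero at the start; "torque": the same for the moment, N m; "gripper_width": opening from 0.0 (shut) to 1.0 (fully open).
Only numpy, scipy, OpenCV 4.12 (cv2) and the standard library are available. Lean on these libraries where they do the work, as an engineer would, in place of code of your own. Each camera call takes 0.05 s, during which the arm holds its last target. There are 200 camera calls.

### The job

Open the ingredient canister: squeeze the two upright tabs on its cap together and, keeping them squeezed, turn the cap counter-clockwise (seen from above) until you feel it come up gently against its stop - how far that is differs from one canister to the next - then lift the cap straight off. Set the cap down, without dropping it, right way up on the bare counter beside the canister, and let go. Do not force the cap at any moment (no hard push on the stop, no pulling while it is still locked), and leave the things lying about where they are.

Things in the scene. Friction and masses are not known exactly. Their poses are not given: they have to be found in the camera images.
- canister: Low round light-metal canister, 124 mm across its black foot, 106 mm across the body, fixed to the counter (it cannot move). Origin: centre of its underside, on the counter; z up. The white top deck is at z = 90 mm.
- rim (a point): Centre of the top edge of the white guard rim on the deck (104 mm above the counter). The rim has inner radius 37 and outer radius 43 mm, stands 14 mm over the deck, and has two 15 mm wide notches, at the canister's own +y and -y.
- mouth (a point): Centre of the mouth at deck height. Inside, out of sight, a bayonet ring holds the cap's lugs down until the cap is turned counter-clockwise to a stop, 38 to 77 degrees from its locked start (hidden, different each time). Before it, turning takes next to no torque; the stop acts on the lugs about 22 mm from the axis. Within about 4 degrees of the stop the cap lifts straight out; short of that it is held.
- cap: Grey plastic cap, 80 to 130 g, seated in the canister at the start, concentric, same yaw, with about 1.5 mm of play. z up. Origin: centre of the underside of its hub (40 mm across, 26 mm deep; two lugs at the bottom reach out to radius 26 mm along its x axis), 64 mm over the counter when seated. Taken off, it stands on its hub, origin at counter height.
- disc (a point): Centre of the top of the cap's disc (69 mm across), 32 mm above the cap's origin. On the disc stand the two upright ribbed tabs, at the cap's +y and -y, each 24 mm wide along x, 5 mm thick, from 34 to 76 mm above the cap's origin, outer faces 58 mm apart. Cap and canister must never press on each other with more than 40 N (a dead stop or a jam under a stiff arm soon does).
- tab_left_face (a point): Middle of the outer face of the tab at the cap's +y. The tab slides inwards up to 6 mm against a spring (about 4 N to start, 9 N fully in, then a hard stop; outer faces then 46 mm apart). It springs back when let go.
- tab_right_face (a point): The same at the cap's -y. Each tab carries a 10 mm wide tooth (34 to 40 mm above the cap's origin) that sits in the rim's notch and blocks turning until the tab is in by 4 mm. Fully squeezed, the tabs are also the handle for turning, lifting and carrying the cap.
- cap_grip (a point): Point on the cap's axis midway between the tabs, 62 mm above the cap's origin: the place to squeeze; the fingers close along the cap's y axis. Rim and teeth lie 22 mm below this point: keep the finger ends above them.
- lemon: Lemon, 83 x 58 x 58 mm, lying loose, a bystander. Origin: underside.
- onion: Red onion, 64 x 67 x 71 mm, loose, a bystander. Origin: underside.
- garlic: Garlic bulb, 56 x 56 x 56 mm, loose, a bystander. Origin: underside.
- shaker: Glass flour shaker with white cap, 62 mm across, 127 mm tall, loose, a bystander. Origin: underside.
There are look-alikes about, which are no part of the job. Leave any purple or turquoise look-alike of the cap alone.

How it is judged:
On the way, in this order (a step that is already met when the one before it is completed fails the run):
1. the cap, still seated, is turned at least 29 degrees (angle between the x axis of cap and the x axis of canister, either way round above 0.5 rad and z of cap in the frame of canister below 0.068 m), for 0.1 s.
2. the cap is lifted clear of the canister (z of cap in the frame of canister above 0.095 m), for 0.1 s.
3. the cap stands on the counter beside the canister while the fingers still hold it (height (world z) of cap below 0.006 m and angle between cap's own z axis and vertical below 0.12 rad and horizontal distance between cap and canister above 0.11 m and contact force between the fingers and cap above 0.5 N), for 0.05 s.
At the end, for the whole second after the job is handed in: The cap stands upright (within 7 degrees) on its hub on the counter, its underside within 6 mm of the counter top, its axis more than 110 mm from the canister's, at rest and let go (height (world z) of cap below 0.006 m and angle between cap's own z axis and vertical below 0.12 rad and horizontal distance between cap and canister above 0.11 m and linear speed of cap below 0.02 m/s and angular speed of cap below 0.2 rad/s); the robot touches nothing.
It fails at once if the cap is forced: contact force between cap and canister above 40 N (contact force between cap and canister above 40 N).
It fails at once if the lemon is disturbed (moved more than 25 mm) (distance of lemon from where it was at the start of the episode above 0.025 m).
It fails at once if the onion is disturbed (moved more than 25 mm) (distance of onion from where it was at the start of the episode above 0.025 m).
It fails at once if the garlic is disturbed (moved more than 25 mm) (distance of garlic from where it was at the start of the episode above 0.025 m).
It fails at once if the shaker is disturbed (moved more than 25 mm) (distance of shaker from where it was at the start of the episode above 0.025 m).
It also fails if it takes over 64 s, if anything falls off the work surface, if the arm or the gripper's body presses on something with over 40 N, if the wrist force passes 120 N, or if a joint passes its speed limit or range.

## Working session

There is one attempt and no reset: what is moved stays moved. The work goes in short steps, Python scripts to look and compute and a tool call to move; the robot and the scene stay as the last step left them, time stands still between calls to the robot, and variables do not carry over. Pictures are saved under pics/ and viewed, about 8 in all and at most 12, crops included, and the job is handed in when it is done.

Besides the shell and the picture viewer there is one more tool, called after "Call:" by a JSON object that holds its "name" and its "arguments", one argument or row to a line. drive_tool: Moves the arm, as the interface text tells. Its arguments: {"type":"object","properties":{"series":{"type":"array"},"force":{"type":"number"}},"required":["series"]}

```bash
mkdir -p pics; cat > h.py <<'E'
import numpy as np, cv2, pickle
from station import bot
def snap(name,tag):
    d=bot.read_camera(name); cv2.imwrite(f'pics/{tag}.png',d['pixels']); pickle.dump(d,open(f'{tag}.pkl','wb')); return d
def ray(d,uv):
    R=cv2.Rodrigues(np.array(d['rvec'],float))[0]; t=np.array(d['tvec'],float).ravel()
    v=R.T@np.linalg.inv(d['camera_matrix'])@np.array([uv[0],uv[1],1.]); return -R.T@t, v
def atz(d,uv,z):
    c,v=ray(d,uv); return c+v*(z-c[2])/v[2]
def proj(d,P):
    return cv2.projectPoints(np.array(P,float).reshape(-1,3),np.array(d['rvec'],float),np.array(d['tvec'],float),np.array(d['camera_matrix'],float),None)[0].reshape(-1,2)
E
python3 - <<'E'
from h import *
for n in('scene','top'):
    d=snap(n,n+'0'); print(n,ray(d,(320,240)))
print(bot.get_obs())
E
```

```text
scene (array([-0.00515801, -0.40349306,  0.66811876]), array([ 0.60948613,  0.48894734, -0.62425861]))
top (array([0.31009468, 0.02355589, 1.19403816]), array([ 0.21231381, -0.00260147, -0.97719825]))
{'t': 0.1, 'q': array([-1.4371343 ,  0.47773129,  0.02232466,  1.55635315, -0.01149988,
        1.10926297, -0.08309204]), 'joint_vel': array([ 3.69830723e-05, -1.88489179e-03,  1.42072606e-03, -1.74282525e-03,
       -1.53049868e-03, -3.28606389e-04, -2.53399216e-04]), 'joint_torque': array([ 4.76159767e-03, -5.97763145e+01,  1.61341891e+00, -2.81954437e+01,
        1.27798511e-02,  5.02995565e-03,  1.76347368e-05]), 'eef_pos': array([0.16148404, 0.65489533, 0.25241301]), 'tool_rot': array([-4.31143347e-05,  1.20564952e-01,  9.92705108e-01, -8.12304852e-04]), 'contact_force': array([ 0.10574916, -0.83012686, -0.02166403]), 'torque': array([-0.01451723,  0.0038196 ,  0.05966451]), 'gripper_width': 0.9976878425647671}
```

View pics/scene0.png

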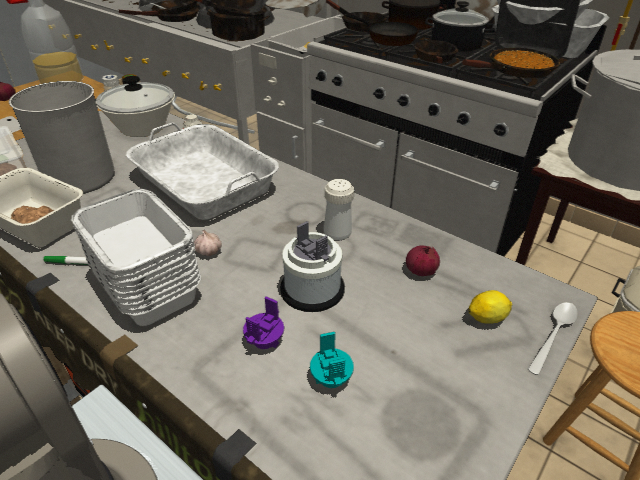

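View pics/top0.png

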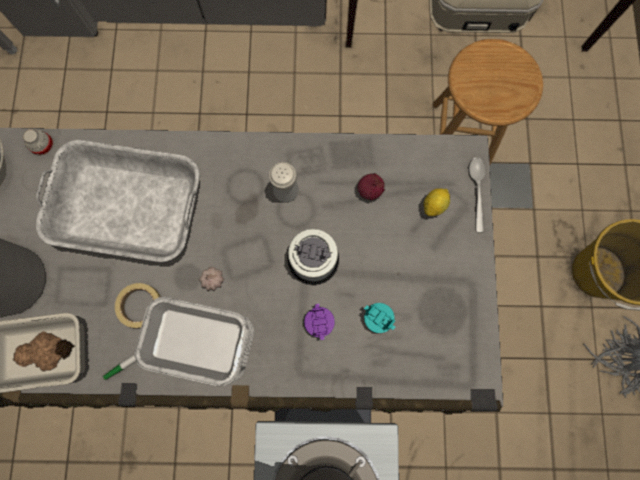

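Candidates for the cap are the grey one on the canister (scene 313,247; top 314,250), the purple one (scene 264,328; top 320,322) and the turquoise one (scene 331,367; top 379,318). I choose the grey one. The bystanders in the top view are the shaker (283,180), onion (371,187), lemon (436,203) and garlic (210,279). I'll check the choice in a close crop from both cameras.

```bash
python3 - <<'E'
from h import *
s=cv2.imread('pics/scene0.png')[205:315,265:365]; t=cv2.imread('pics/top0.png')[220:290,278:348]
a=cv2.resize(s,(400,440),interpolation=cv2.INTER_CUBIC)
b=cv2.resize(t,(400,400),interpolation=cv2.INTER_CUBIC); b=cv2.copyMakeBorder(b,0,40,0,0,cv2.BORDER_CONSTANT)
cv2.imwrite('pics/crop0.png',np.hstack([a,b]))
E
```

```text
(no output)
```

View pics/crop0.png

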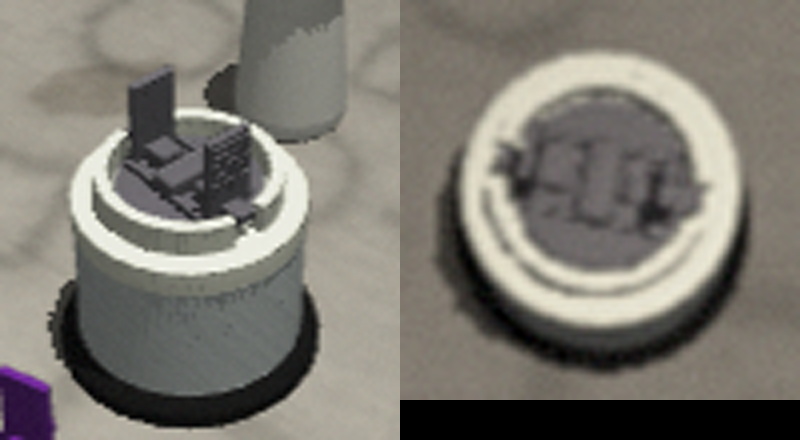

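```bash
cat > fit.py <<'E'
from h import *
from scipy.optimize import least_squares
S=pickle.load(open('scene0.pkl','rb'));T=pickle.load(open('top0.pkl','rb'))
# white deck outline from above
im=T['pixels']; m=(im.min(2)>150).astype(np.uint8); m[:220]=0;m[290:]=0;m[:,:278]=0;m[:,348:]=0
c=max(cv2.findContours(m,cv2.RETR_EXTERNAL,cv2.CHAIN_APPROX_NONE)[0],key=cv2.contourArea)
h=cv2.convexHull(c); e=cv2.fitEllipse(h); print('ellipse',e, atz(T,e[0],.09))
w=np.array([atz(T,p,.09)[:2] for p in h[:,0]]); print('radius',np.linalg.norm(w-atz(T,e[0],.09)[:2],axis=1).mean())
sp=np.array([(128,85),(172,66),(205,148),(248,124)])/4+[265,205]
tp=np.array([(507-400,160),(703-400,188)])/5.714+[278,220]
def mod(p):
    c,s=np.cos(p[2]),np.sin(p[2]); R=np.array([[c,-s],[s,c]])
    f=lambda P:np.hstack([(np.array(P)[:,:2]@R.T)+p[:2],np.array(P)[:,2:]])
    return f
def mk(sg):
    A=[(-.012,.029,.14),(.012,.029,.14),(-.012,-.024,.14),(.012,-.024,.14)]
    return A
def res(p,full=False):
    f=mod(p); r=[proj(S,f(mk(1)))-sp, (proj(T,f([(0,.04,.1),(0,-.04,.1)]))-tp), (proj(T,f([(0,0,.09)]))-np.array(e[0]))]
    return r if full else np.concatenate([x.ravel() for x in r])
if __name__=='__main__':
    g=least_squares(res,[*atz(T,e[0],.09)[:2],0.]); print(g.x,np.degrees(g.x[2]),g.cost); [print(x.round(2)) for x in res(g.x,True)]
    p=g.x; f=mod(p); out=[]
    for d,(x0,y0,w_,h_),k in ((S,(265,205,100,110),4),(T,(278,220,70,70),5.714)):
        im=cv2.resize(d['pixels'][y0:y0+h_,x0:x0+w_],(400,440 if k==4 else 400),interpolation=cv2.INTER_CUBIC)
        def L(P,col): cv2.polylines(im,[np.round((proj(d,f(P))-[x0,y0])*k).astype(int)],True,col,1)
        for s in(1,-1):
            L([(x,s*.029,z) for x,z in((-.012,.098),(.012,.098),(.012,.14),(-.012,.14))],(0,0,255))
            L([(x,s*.024,z) for x,z in((-.012,.098),(.012,.098),(.012,.14),(-.012,.14))],(0,255,0))
        a=np.linspace(0,2*np.pi,60)
        for r,z in((.053,.09),(.043,.104),(.037,.104),(.062,0)): L(np.c_[r*np.cos(a),r*np.sin(a),0*a+z],(255,120,0))
        out.append(cv2.copyMakeBorder(im,0,440-im.shape[0],0,0,cv2.BORDER_CONSTANT))
    cv2.imwrite('pics/ov.png',np.hstack(out))
E
python3 fit.py
```

```text
ellipse ((312.77886962890625, 252.51756286621094), (47.31621551513672, 48.29689025878906), 87.05744171142578) [0.52124818 0.03622932 0.09      ]
radius 0.053584040875868676
[ 0.52147266  0.03454069 -0.17359067] -9.946012775047421 4.609026268340615
[[ 0.26  0.25]
 [-0.3  -0.26]
 [ 0.63 -1.25]
 [ 0.4  -0.91]]
[[-1.02  0.21]
 [ 0.34  2.04]]
[[ 0.76 -0.09]]
```

View pics/ov.png

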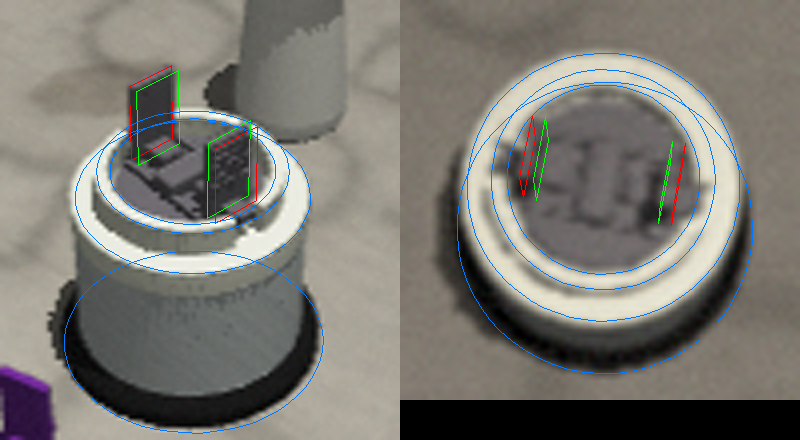

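The overlay fits well: deck radius is 53.6 mm against 53 expected, with the tabs on model to about 1 px. The cap is at about (0.521, 0.0355) and its yaw is about -9.5°. Next I'll work out the first transfer and the drop site.

```bash
cat > plan.py <<'E'
from h import *
from scipy.spatial.transform import Rotation as Ro
def want(x,y,z,ang):  # ang: world angle (deg) of tool y; tool z down
    a=np.radians(ang); Y=[np.cos(a),np.sin(a),0];Z=[0,0,-1.]; X=np.cross(Y,Z); return np.array([x,y,z]),np.c_[X,Y,Z]
def delta(P,R,o=None,q=None):
    o=o or bot.get_obs(); w=np.array(o['tool_rot']); R0=Ro.from_quat(w[[1,2,3,0]]).as_matrix()
    rv=Ro.from_matrix(R0.T@R).as_rotvec(); d=(P-o['eef_pos'])*1000
    print('pos',o['eef_pos'].round(4),'yang',np.degrees(np.arctan2(R0[1,1],R0[0,1])).round(2),'tz',R0[:,2].round(4),'q7',o['q'][6].round(3),'t',o['t'],'gw',round(o['gripper_width'],3))
    print('F',o['contact_force'].round(2),'M',o['torque'].round(3))
    print('rv',rv.round(4),'shift0',(R0.T@d).round(1),'shift_after_rot',(R.T@d).round(1))
E
python3 - <<'E'
from plan import *
T=pickle.load(open('top0.pkl','rb'))
for n,uv,z in(('drop',(392,252),0),('turq',(379,320),.03),('onion',(371,187),.035),('lemon',(436,203),.03),('shaker',(283,176),.12),('bins corner',(250,320),.15),('garlic',(210,279),.03),('shakerfoot',(286,198),0)): print(n,atz(T,uv,z).round(3))
delta(*want(.521,.0355,.20,80.5))
E
```

```text
drop [ 0.543 -0.153  0.   ]
turq [ 0.379 -0.117  0.03 ]
onion [ 0.694 -0.1    0.035]
lemon [ 0.658 -0.256  0.03 ]
shaker [0.688 0.106 0.12 ]
bins corner [0.368 0.161 0.15 ]
garlic [0.467 0.274 0.03 ]
shakerfoot [0.674 0.106 0.   ]
pos [0.1615 0.6549 0.2524] yang 76.15 tz [-3.0e-04 -1.6e-03 -1.0e+00] q7 -0.083 t 0.1 gw 0.998
F [ 0.11 -0.83 -0.02] M [-0.015  0.004  0.06 ]
rv [-0.0016  0.     -0.0759] shift0 [-497.3 -515.2   53.3] shift_after_rot [-456.8 -551.6   52.4]
```

Call:
{"name": "drive_tool", "arguments": {
  "series": [1, 0, 0, -30, -0.0016, 0, -0.076, 1, -28, -34, -15, 0, 0, 0, 1, -28, -34, 0, 0, 0, 0, 1, -28, -34, 0, 0, 0, 0, 1, -28, -34, 0, 0, 0, 0, 1, -28, -34, 0, 0, 0, 0, 1, -28, -34, 0, 0, 0, 0, 1, -28, -34, 0, 0, 0, 0, 1, -28, -34, 0, 0, 0, 0, 1, -28, -34, 0, 0, 0, 0, 1, -28, -34, 0, 0, 0, 0, 1, -28, -34, 0, 0, 0, 0],
  "force": 20
}}

```text
t: 1.6
eef_pos: [0.404, 0.2341, 0.2975]
tool_rot: [-0.0, 0.083, 0.997, 0.001]
contact_force: [0.3, 0.7, -0.3]
gripper_width: 1.002
```

```bash
python3 -c "
from plan import *
delta(*want(.521,.0355,.20,80.5)); print(bot.get_obs()['q'].round(3))"
```

```text
pos [0.404  0.2341 0.2975] yang 80.5 tz [ 1.0e-04  1.5e-03 -1.0e+00] q7 0.773 t 1.6 gw 1.002
F [ 0.25  0.67 -0.35] M [-0.021 -0.011 -0.038]
rv [ 0.0014 -0.0002  0.0001] shift0 [-148.2 -176.8   97.3] shift_after_rot [-148.2 -176.6   97.5]
[-0.895  0.077  0.253  1.993 -0.023  1.073  0.773]
```

Call:
{"name": "drive_tool", "arguments": {
  "series": [1, -30, -36, 0, 0, 0, 0, 1, -30, -36, 0, 0, 0, 0, 1, -30, -36, 10, 0, 0, 0, 1, -30, -36, 20, 0, 0, 0, 1, -28, -33, 30, 0, 0, 0, 1, 0, 0, 37, 0, 0, 0, 1, 0, 0, 0, 0, 0, 0, 1, 0, 0, 0, 0, 0, 0]
}}

```text
t: 2.6
eef_pos: [0.5208, 0.0374, 0.2014]
tool_rot: [0.0, 0.082, 0.997, 0.001]
contact_force: [-0.4, -0.6, -0.5]
gripper_width: 0.999
```

```bash
python3 - <<'E'
from plan import *
delta(*want(.521,.0355,.13,80.5)); print(bot.get_obs()['q'].round(3))
s=snap('scene','s1'); t=snap('top','t1')
a=cv2.resize(s['pixels'][165:305,250:380],(520,560),interpolation=cv2.INTER_CUBIC)
cv2.imwrite('pics/c1.png',a)
E
```

```text
pos [0.5208 0.0374 0.2014] yang 80.55 tz [ 0.001   0.0019 -1.    ] q7 1.379 t 2.6 gw 0.999
F [-0.44 -0.59 -0.53] M [0.003 0.045 0.011]
rv [0.002  0.0007 0.0009] shift0 [-0.5 -2.  71.4] shift_after_rot [-0.5 -1.8 71.4]
[-0.548  0.301  0.433  1.996 -0.165  0.876  1.379]
```

View pics/c1.png

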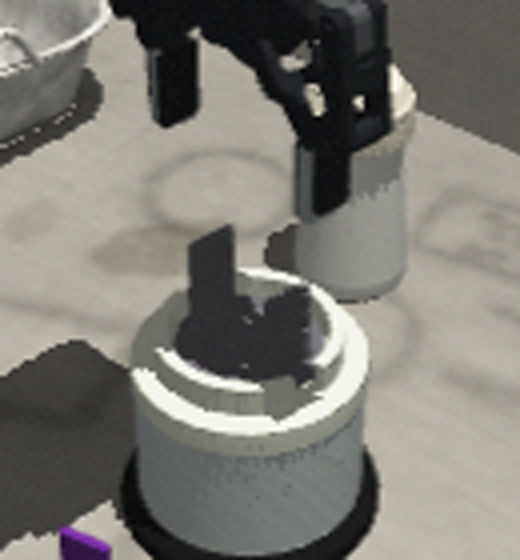

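The fingers straddle the tabs (tabs at crop 212,265 and 300,300) with the yaw parallel. I'll descend.

Call:
{"name": "drive_tool", "arguments": {
  "series": [1, 0, -1.8, 20, 0.002, 0.0007, 0.001, 1, 0, 0, 20, 0, 0, 0, 1, 0, 0, 20, 0, 0, 0, 1, 0, 0, 10, 0, 0, 0, 0.6, 0, 0, 0, 0, 0, 0, 0.6, 0, 0, 0, 0, 0, 0]
}}

```text
t: 3.45
eef_pos: [0.5208, 0.0352, 0.1314]
tool_rot: [0.0, 0.083, 0.997, 0.0]
contact_force: [0.7, 0.1, -0.9]
gripper_width: 0.8
```

```bash
python3 - <<'E'
from plan import *
delta(*want(.521,.0355,.13,80.5))
E
```

```text
pos [0.5208 0.0352 0.1314] yang 80.45 tz [ 8.e-04  2.e-04 -1.e+00] q7 1.439 t 3.45 gw 0.8
F [ 0.65  0.06 -0.88] M [-0.009 -0.011  0.025]
rv [ 0.0003  0.0008 -0.0008] shift0 [-0.2  0.3  1.4] shift_after_rot [-0.2  0.3  1.4]
```

Call:
{"name": "drive_tool", "arguments": {
  "series": [0.45, 0, 0, 0, 0, 0, 0, 0.4, 0, 0, 0, 0, 0, 0, 0.36, 0, 0, 0, 0, 0, 0, 0.36, 0, 0, 0, 0, 0, 0]
}}

```text
t: 3.95
eef_pos: [0.5205, 0.0356, 0.1307]
tool_rot: [-0.0, 0.083, 0.997, 0.0]
contact_force: [-0.2, 2.9, 1.3]
gripper_width: 0.682
```

Call:
{"name": "drive_tool", "arguments": {
  "series": [0.32, 0, 0, 0, 0, 0, 0, 0.32, 0, 0, 0, 0, 0, 0]
}}

```text
t: 4.2
eef_pos: [0.5205, 0.0351, 0.1307]
tool_rot: [-0.0, 0.083, 0.997, -0.0]
contact_force: [0.1, 2.3, 4.7]
gripper_width: 0.661
```

Call:
{"name": "drive_tool", "arguments": {
  "series": [0.28, 0, 0, 0, 0, 0, 0, 0.28, 0, 0, 0, 0, 0, 0]
}}

```text
t: 4.45
eef_pos: [0.5204, 0.0349, 0.1307]
tool_rot: [-0.0, 0.083, 0.997, -0.0]
contact_force: [-0.7, 1.5, 5.9]
gripper_width: 0.642
```

Call:
{"name": "drive_tool", "arguments": {
  "series": [0.22, 0, 0.3, -0.5, 0, 0, 0, 0.16, 0, 0, -0.4, 0, 0, 0, 0.16, 0, 0, 0, 0, 0, 0]
}}

```text
t: 4.82
eef_pos: [0.5204, 0.0351, 0.1313]
tool_rot: [-0.0, 0.083, 0.997, -0.0]
contact_force: [1.4, 2.4, 2.5]
gripper_width: 0.583
```

Call:
{"name": "drive_tool", "arguments": {
  "series": [0.1, 0, 0, -0.5, 0, 0, 0, 0.06, 0, 0, -0.3, 0, 0, 0, 0.02, 0, 0, 0, 0, 0, 0, 0.0, 0, 0, 0, 0, 0, 0],
  "force": 35
}}

```text
t: 5.32
eef_pos: [0.5203, 0.0358, 0.1327]
tool_rot: [-0.0, 0.083, 0.997, 0.0]
contact_force: [-1.0, 3.0, 7.9]
gripper_width: 0.506
```

```bash
python3 - <<'E'
from plan import *
delta(*want(.521,.0355,.13,80.5))
E
```

```text
pos [0.5203 0.0358 0.1327] yang 80.46 tz [-6.e-04  5.e-04 -1.e+00] q7 1.437 t 5.325 gw 0.506
F [-1.    2.96  7.86] M [0.626 0.241 0.034]
rv [ 0.0004 -0.0007 -0.0007] shift0 [-0.7 -0.2  2.7] shift_after_rot [-0.7 -0.2  2.7]
```

Call:
{"name": "drive_tool", "arguments": {
  "series": [-0.1, 0, 0, 0, 0, 0, 0, -0.15, 0, 0, 0, 0, 0, 0]
}}

```text
t: 5.58
eef_pos: [0.5204, 0.0358, 0.1331]
tool_rot: [-0.0, 0.083, 0.997, 0.0]
contact_force: [-2.8, 2.4, 13.1]
gripper_width: 0.487
```

```bash
python3 - <<'E'
from plan import *
delta(*want(.521,.0355,.13,80.5))
s=snap('scene','s2')
cv2.imwrite('pics/c2.png',cv2.resize(s['pixels'][165:305,250:380],(520,560),interpolation=cv2.INTER_CUBIC))
E
```

```text
pos [0.5204 0.0358 0.1331] yang 80.46 tz [-5.e-04  8.e-04 -1.e+00] q7 1.437 t 5.575 gw 0.487
F [-2.8   2.4  13.08] M [ 0.527  0.585 -0.001]
rv [ 0.0007 -0.0006 -0.0008] shift0 [-0.7 -0.2  3.1] shift_after_rot [-0.7 -0.2  3.1]
```

View pics/c2.png

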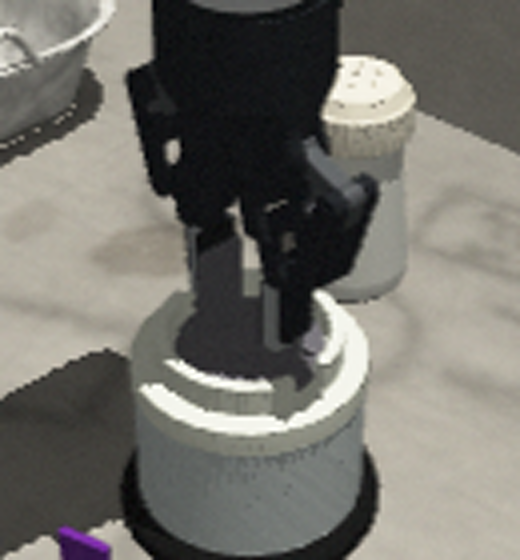

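The fingers stopped on the squeezed tabs at width 0.487, with both pads on the tabs and the tips above the rim. I'll ease the 13 N of downward load, then start turning.

Call:
{"name": "drive_tool", "arguments": {
  "series": [-0.2, 0, 0, -0.5, 0, 0, 0, -0.2, 0, 0, 0, 0, 0, 0]
}}

```text
t: 5.88
eef_pos: [0.5203, 0.0358, 0.1332]
tool_rot: [-0.0, 0.083, 0.997, 0.0]
contact_force: [-1.3, 2.7, 8.3]
gripper_width: 0.488
```

Call:
{"name": "drive_tool", "arguments": {
  "series": [-0.2, 0, 0, -0.4, 0, 0, -0.02, -0.2, 0, 0, 0, 0, 0, -0.03]
}}

```text
t: 6.12
eef_pos: [0.5202, 0.0356, 0.1333]
tool_rot: [-0.0, 0.058, 0.998, 0.0]
contact_force: [-0.7, 2.0, 5.7]
gripper_width: 0.487
```

```bash
python3 - <<'E'
from plan import *
delta(*want(.5204,.0358,.134,80.5))
E
```

```text
pos [0.5202 0.0356 0.1333] yang 83.37 tz [-6.e-04  2.e-04 -1.e+00] q7 1.48 t 6.125 gw 0.487
F [-0.73  1.98  5.73] M [ 0.563  0.094 -0.081]
rv [ 0.0001 -0.0007  0.0501] shift0 [-0.2  0.2 -0.7] shift_after_rot [-0.2  0.2 -0.7]
```

Call:
{"name": "drive_tool", "arguments": {
  "series": [-0.2, 0, 0, 0, 0, 0, -0.05, -0.2, 0, 0, 0, 0, 0, -0.05, -0.2, 0, 0, 0, 0, 0, -0.05, -0.2, 0, 0, 0, 0, 0, 0],
  "force": 24
}}

```text
t: 6.62
eef_pos: [0.5202, 0.0355, 0.1333]
tool_rot: [-0.0, -0.017, 1.0, 0.0]
contact_force: [-0.9, 1.4, 6.1]
gripper_width: 0.487
```

```bash
python3 - <<'E'
from plan import *
delta(*want(.5204,.0358,.134,80.5))
E
```

```text
pos [0.5202 0.0355 0.1333] yang 91.95 tz [-6.e-04  2.e-04 -1.e+00] q7 1.608 t 6.625 gw 0.487
F [-0.87  1.39  6.13] M [0.459 0.105 0.016]
rv [ 1.000e-04 -6.000e-04  1.998e-01] shift0 [-0.2  0.3 -0.7] shift_after_rot [-0.1  0.4 -0.7]
```

Call:
{"name": "drive_tool", "arguments": {
  "series": [-0.2, 0, 0, 0, 0, 0, -0.06, -0.2, 0, 0, 0, 0, 0, -0.06, -0.2, 0, 0, 0, 0, 0, -0.06, -0.2, 0, 0, 0, 0, 0, -0.06, -0.2, 0, 0, 0, 0, 0, -0.06, -0.2, 0, 0, 0, 0, 0, -0.06, -0.2, 0, 0, 0, 0, 0, 0]
}}

```text
t: 7.5
eef_pos: [0.5203, 0.0351, 0.1333]
tool_rot: [-0.0, -0.196, 0.981, -0.0]
contact_force: [-0.9, 2.0, 5.5]
gripper_width: 0.489
```

```bash
python3 - <<'E'
from plan import *
delta(*want(.5204,.0358,.134,80.5))
s=snap('scene','s3')
cv2.imwrite('pics/c3.png',cv2.resize(s['pixels'][165:305,250:380],(520,560),interpolation=cv2.INTER_CUBIC))
E
```

```text
pos [0.5203 0.0351 0.1333] yang 112.57 tz [-5.e-04 -3.e-04 -1.e+00] q7 1.917 t 7.5 gw 0.489
F [-0.93  1.95  5.48] M [ 0.236  0.035 -0.013]
rv [-2.000e-04 -6.000e-04  5.598e-01] shift0 [-0.4  0.6 -0.7] shift_after_rot [-0.   0.7 -0.7]
```

View pics/c3.png

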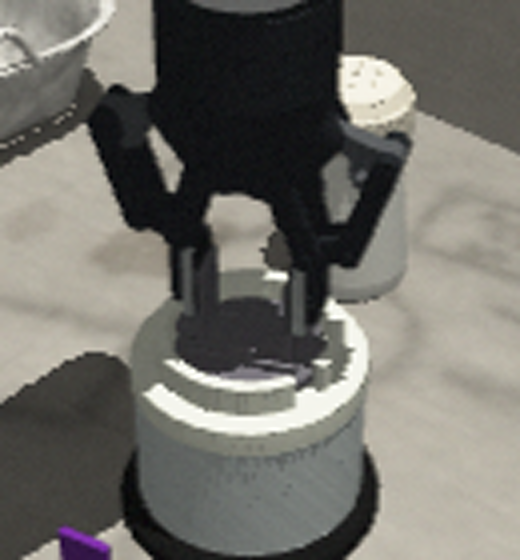

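The tabs turned with the fingers (crop 205,285 and 300,300), about 32° so far and free. From here I'll use small steps and watch the moment.

Call:
{"name": "drive_tool", "arguments": {
  "series": [-0.2, 0, 0, 0, 0, 0, -0.02, -0.2, 0, 0, 0, 0, 0, -0.02, -0.2, 0, 0, 0, 0, 0, 0],
  "force": 20
}}

```text
t: 7.92
eef_pos: [0.5203, 0.0351, 0.1333]
tool_rot: [-0.0, -0.215, 0.977, -0.0]
contact_force: [-0.6, 1.1, 6.5]
gripper_width: 0.485
```

```bash
cat > st.py <<'E'
from plan import *
o=bot.get_obs(); R=Ro.from_quat(o['tool_rot'][[1,2,3,0]]).as_matrix()
print('t',o['t'],'yang',np.degrees(np.arctan2(R[1,1],R[0,1])).round(2),'F',o['contact_force'].round(2),'M',o['torque'].round(3),'gw',round(o['gripper_width'],3),'q7',o['q'][6].round(3),o['eef_pos'].round(4))
E
python3 st.py
```

```text
t 7.925 yang 114.83 F [-0.6   1.14  6.5 ] M [ 0.246  0.021 -0.056] gw 0.485 q7 1.951 [0.5203 0.0351 0.1333]
```

Call:
{"name": "drive_tool", "arguments": {
  "series": [-0.2, 0, 0, 0, 0, 0, -0.02, -0.2, 0, 0, 0, 0, 0, -0.02]
}}

```text
t: 8.18
eef_pos: [0.5203, 0.035, 0.1333]
tool_rot: [-0.0, -0.235, 0.972, -0.0]
contact_force: [0.2, 1.1, 6.1]
gripper_width: 0.487
```

```bash
python3 st.py
```

```text
t 8.175 yang 117.14 F [0.16 1.15 6.12] M [ 0.203 -0.002 -0.099] gw 0.487 q7 1.986 [0.5203 0.035  0.1333]
```

Call:
{"name": "drive_tool", "arguments": {
  "series": [-0.2, 0, 0, 0, 0, 0, -0.018, -0.2, 0, 0, 0, 0, 0, -0.018]
}}

```text
t: 8.43
eef_pos: [0.5203, 0.035, 0.1333]
tool_rot: [-0.0, -0.252, 0.968, -0.0]
contact_force: [-0.4, 1.7, 6.6]
gripper_width: 0.484
```

```bash
python3 st.py
```

```text
t 8.425 yang 119.19 F [-0.42  1.66  6.61] M [ 0.187  0.041 -0.138] gw 0.484 q7 2.017 [0.5203 0.035  0.1333]
```

Call:
{"name": "drive_tool", "arguments": {
  "series": [-0.2, 0, 0, 0, 0, 0, 0, -0.2, 0, 0, 0, 0, 0, -0.015]
}}

```text
t: 8.68
eef_pos: [0.5202, 0.035, 0.1333]
tool_rot: [-0.0, -0.259, 0.966, -0.0]
contact_force: [-0.9, 1.7, 6.6]
gripper_width: 0.484
```

```bash
python3 st.py
```

```text
t 8.675 yang 120.03 F [-0.92  1.66  6.56] M [ 0.211  0.21  -0.225] gw 0.484 q7 2.029 [0.5202 0.035  0.1333]
```

Call:
{"name": "drive_tool", "arguments": {
  "series": [-0.2, 0, 0, 0, 0, 0, 0, -0.2, 0, 0, 0, 0, 0, -0.015, -0.2, 0, 0, 0, 0, 0, 0]
}}

```text
t: 9.05
eef_pos: [0.52, 0.0351, 0.1333]
tool_rot: [-0.001, -0.266, 0.964, 0.0]
contact_force: [-0.8, 0.4, 6.9]
gripper_width: 0.487
```

```bash
python3 st.py
```

```text
t 9.05 yang 120.89 F [-0.76  0.43  6.87] M [ 0.319  0.198 -0.156] gw 0.487 q7 2.042 [0.52   0.0351 0.1333]
```

Call:
{"name": "drive_tool", "arguments": {
  "series": [-0.2, 0, 0, -0.5, 0, 0, 0, -0.2, 0, 0, 0, 0, 0, -0.01, -0.2, 0, 0, 0, 0, 0, 0],
  "force": 30
}}

```text
t: 9.43
eef_pos: [0.5198, 0.0353, 0.1333]
tool_rot: [-0.001, -0.271, 0.963, 0.0]
contact_force: [0.2, 1.1, 2.3]
gripper_width: 0.485
```

```bash
python3 st.py; python3 - <<'E'
from h import *
s=snap('scene','s4')
cv2.imwrite('pics/c4.png',cv2.resize(s['pixels'][215:275,280:350],(700,600),interpolation=cv2.INTER_CUBIC))
E
```

```text
t 9.425 yang 121.48 F [0.19 1.06 2.32] M [ 0.369  0.142 -0.044] gw 0.485 q7 2.051 [0.5198 0.0353 0.1333]
```

View pics/c4.png

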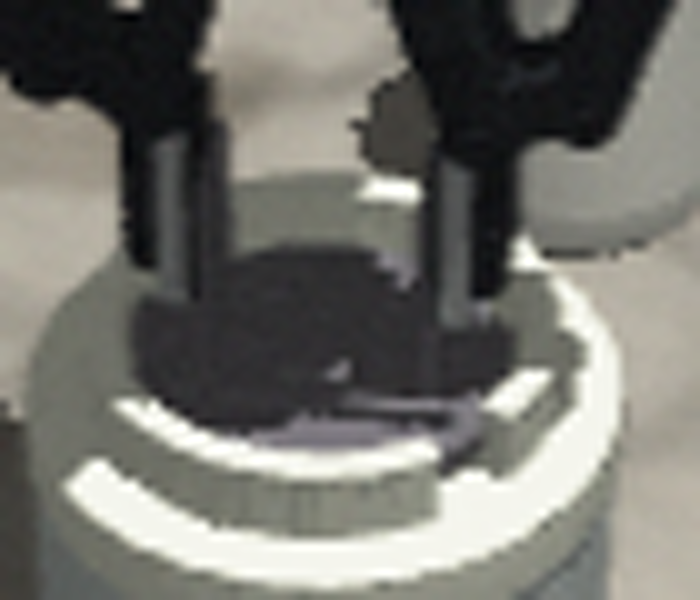

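Tabs are parallel to the pads (crop 200,210 and 440,250). Mz fell to -0.04 once the down-load was eased, so the earlier rise was friction and not the stop. I'll continue.

Call:
{"name": "drive_tool", "arguments": {
  "series": [-0.2, 0, 0, 0, 0, 0, -0.018, -0.2, 0, 0, 0, 0, 0, -0.018]
}}

```text
t: 9.72
eef_pos: [0.5198, 0.0353, 0.1333]
tool_rot: [-0.001, -0.289, 0.957, 0.0]
contact_force: [-1.5, 2.0, 2.0]
gripper_width: 0.487
```

```bash
python3 st.py
```

```text
t 9.725 yang 123.56 F [-1.54  2.02  1.99] M [ 0.422  0.257 -0.509] gw 0.487 q7 2.082 [0.5198 0.0353 0.1333]
```

Mz jumped to -0.51 Nm at about 43° (roughly 23 N at the lugs), which is the stop. I'll back off slightly.

Call:
{"name": "drive_tool", "arguments": {
  "series": [-0.2, 0, 0, 0, 0, 0, 0.015, -0.2, 0, 0, 0, 0, 0, 0]
}}

```text
t: 9.98
eef_pos: [0.5199, 0.0353, 0.1333]
tool_rot: [-0.001, -0.281, 0.96, 0.0]
contact_force: [-1.6, 1.0, 0.2]
gripper_width: 0.483
```

```bash
python3 st.py
```

```text
t 9.975 yang 122.65 F [-1.58  0.97  0.21] M [ 0.479  0.328 -0.247] gw 0.483 q7 2.068 [0.5199 0.0353 0.1333]
```

Call:
{"name": "drive_tool", "arguments": {
  "series": [-0.3, 0, 0, 0, 0, 0, 0.01, -0.3, 0, 0, -0.5, 0, 0, 0, -0.3, 0, 0, -0.5, 0, 0, 0],
  "force": 40
}}

```text
t: 10.35
eef_pos: [0.5198, 0.0353, 0.134]
tool_rot: [-0.001, -0.277, 0.961, -0.0]
contact_force: [-0.1, 1.7, -5.1]
gripper_width: 0.472
```

```bash
python3 st.py
```

```text
t 10.35 yang 122.11 F [-0.09  1.73 -5.05] M [ 0.455  0.062 -0.162] gw 0.472 q7 2.059 [0.5198 0.0353 0.134 ]
```

Call:
{"name": "drive_tool", "arguments": {
  "series": [-0.3, 0, 0, -0.5, 0, 0, 0, -0.3, 0, 0, 0, 0, 0, 0]
}}

```text
t: 10.6
eef_pos: [0.5198, 0.0353, 0.1347]
tool_rot: [-0.001, -0.276, 0.961, -0.0]
contact_force: [-1.2, 1.6, -4.5]
gripper_width: 0.47
```

```bash
python3 st.py
```

```text
t 10.6 yang 122.1 F [-1.18  1.63 -4.54] M [ 0.463  0.199 -0.2  ] gw 0.47 q7 2.059 [0.5198 0.0353 0.1347]
```

Call:
{"name": "drive_tool", "arguments": {
  "series": [-0.3, 0, 0, -1, 0, 0, 0, -0.3, 0, 0, -1, 0, 0, 0]
}}

```text
t: 10.85
eef_pos: [0.5199, 0.0353, 0.137]
tool_rot: [-0.001, -0.276, 0.961, 0.0]
contact_force: [-1.0, 2.9, -4.5]
gripper_width: 0.473
```

```bash
python3 st.py
```

```text
t 10.85 yang 122.1 F [-1.04  2.87 -4.45] M [ 0.438  0.346 -0.099] gw 0.473 q7 2.058 [0.5199 0.0353 0.137 ]
```

Call:
{"name": "drive_tool", "arguments": {
  "series": [-0.3, 0, 0, -2, 0, 0, 0, -0.3, 0, 0, -3, 0, 0, 0, -0.3, 0, 0, -3, 0, 0, 0]
}}

```text
t: 11.22
eef_pos: [0.5209, 0.0351, 0.1458]
tool_rot: [0.0, -0.276, 0.961, -0.0]
contact_force: [0.7, 1.5, -0.7]
gripper_width: 0.473
```

```bash
python3 st.py
```

```text
t 11.225 yang 122.09 F [ 0.65  1.49 -0.7 ] M [ 0.068  0.055 -0.046] gw 0.473 q7 2.054 [0.5209 0.0351 0.1458]
```

The cap is free: Fz is -0.7 N, about its own weight. I'll lift it clear.

Call:
{"name": "drive_tool", "arguments": {
  "series": [-0.3, 0, 0, -5, 0, 0, 0, -0.3, 0, 0, -8, 0, 0, 0, -0.3, 0, 0, -10, 0, 0, 0, -0.3, 0, 0, -12, 0, 0, 0, -0.3, 0, 0, -15, 0, 0, 0, -0.3, 0, 0, -12, 0, 0, 0, -0.3, 0, 0, 0, 0, 0, 0, -0.3, 0, 0, 0, 0, 0, 0]
}}

```text
t: 12.22
eef_pos: [0.52, 0.0354, 0.2068]
tool_rot: [-0.001, -0.276, 0.961, 0.0]
contact_force: [-0.3, -0.5, -0.2]
gripper_width: 0.475
```

```bash
python3 st.py; python3 - <<'E'
from plan import *
s=snap('scene','s5')
cv2.imwrite('pics/c5.png',cv2.resize(s['pixels'][140:300,240:390],(600,640),interpolation=cv2.INTER_CUBIC)[:600])
delta(*want(.535,-.155,.208,90))
E
```

```text
t 12.225 yang 122.1 F [-0.33 -0.53 -0.24] M [ 0.033  0.005 -0.047] gw 0.475 q7 2.027 [0.52   0.0354 0.2068]
pos [0.5199 0.0354 0.2066] yang 122.1 tz [-1.6e-03 -4.0e-04 -1.0e+00] q7 2.027 t 12.275 gw 0.475
F [-0.12  0.36 -1.29] M [ 0.018 -0.044  0.02 ]
rv [ 0.     -0.0017  0.5602] shift0 [  88.3 -169.3   -1.4] shift_after_rot [ -15.1 -190.4   -1.4]
```

View pics/c5.png

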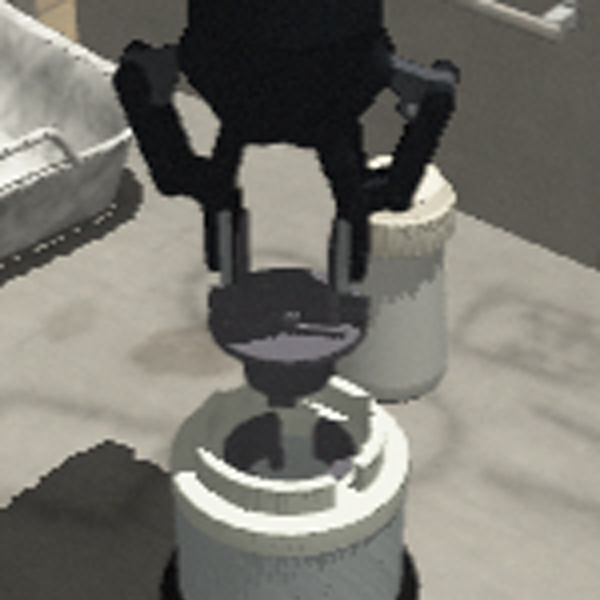

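The cap hangs upright in the fingers (disc at crop 288,310), well over the rim. I'll carry it to the free spot at (0.535, -0.155).

Call:
{"name": "drive_tool", "arguments": {
  "series": [-0.3, 0, 0, -5, 0, -0.0017, 0.08, -0.3, 0, 0, 0, 0, 0, 0.12, -0.3, 0, 0, 0, 0, 0, 0.12, -0.3, 0, 0, 0, 0, 0, 0.12, -0.3, 0, 0, 0, 0, 0, 0.12, -0.3, -2, -15, 0, 0, 0, 0, -0.3, -3, -35, 0, 0, 0, 0, -0.3, -3, -45, 0, 0, 0, 0, -0.3, -3, -45, 0, 0, 0, 0, -0.3, -3, -35, 0, 0, 0, 0, -0.3, -1, -15, 0, 0, 0, 0, -0.3, 0, 0, 0, 0, 0, 0]
}}

```text
t: 13.78
eef_pos: [0.5349, -0.1557, 0.2117]
tool_rot: [0.0, 0.0, 1.0, 0.0]
contact_force: [-0.5, 0.3, -1.0]
gripper_width: 0.472
```

```bash
python3 - <<'E'
from plan import *
delta(*want(.535,-.155,.070,90))
E
```

```text
pos [ 0.5349 -0.1557  0.2117] yang 89.95 tz [ 1.e-04  5.e-04 -1.e+00] q7 1.907 t 13.775 gw 0.472
F [-0.51  0.27 -0.99] M [0.033 0.055 0.038]
rv [ 0.0005  0.0001 -0.0008] shift0 [-1.000e-01  6.000e-01  1.417e+02] shift_after_rot [-1.000e-01  7.000e-01  1.417e+02]
```

Call:
{"name": "drive_tool", "arguments": {
  "series": [-0.3, 0, 0, 12, 0.0005, 0, 0, -0.3, 0, 0, 25, 0, 0, 0, -0.3, 0, 0, 30, 0, 0, 0, -0.3, 0, 0, 30, 0, 0, 0, -0.3, 0, 0, 20, 0, 0, 0, -0.3, 0, 0, 12, 0, 0, 0, -0.3, 0, 0, 7, 0, 0, 0, -0.3, 0, 0, 0, 0, 0, 0, -0.3, 0, 0, 0, 0, 0, 0]
}}

```text
t: 14.9
eef_pos: [0.5359, -0.1547, 0.0766]
tool_rot: [0.001, -0.0, 1.0, -0.0]
contact_force: [0.3, 0.1, -0.9]
gripper_width: 0.468
```

Call:
{"name": "drive_tool", "arguments": {
  "series": [-0.3, 0, 0, 1.5, 0, 0, 0, -0.3, 0, 0, 1.5, 0, 0, 0, -0.3, 0, 0, 0, 0, 0, 0]
}}

```text
t: 15.28
eef_pos: [0.5353, -0.1546, 0.0729]
tool_rot: [0.0, -0.0, 1.0, 0.0]
contact_force: [0.1, 0.3, -1.9]
gripper_width: 0.473
```

```bash
python3 st.py; python3 - <<'E'
from h import *
s=snap('scene','s6'); p=proj(s,[.535,-.156,.03])[0].astype(int); print(p)
x,y=p-[65,75]; cv2.imwrite('pics/c6.png',cv2.resize(s['pixels'][y:y+130,x:x+130],(520,520),interpolation=cv2.INTER_CUBIC))
E
```

```text
t 15.275 yang 90.01 F [ 0.07  0.26 -1.9 ] M [-0.013  0.048  0.005] gw 0.473 q7 2.001 [ 0.5353 -0.1546  0.0729]
[404 321]
```

View pics/c6.png

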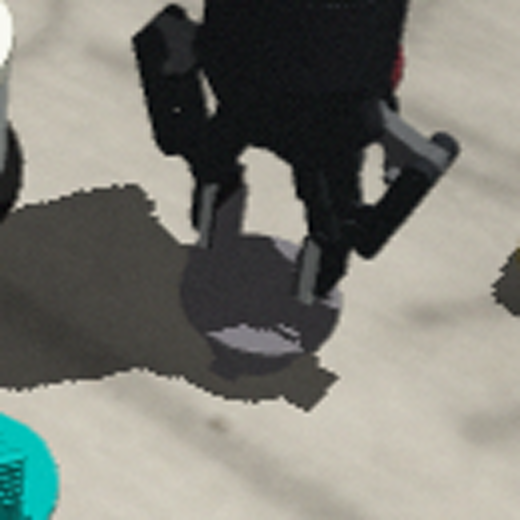

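The cap is upright (disc at crop 260,290) and just above bare counter, well clear of the turquoise one (10,470) and the onion. I'll lower it in 1 mm steps to contact.

Call:
{"name": "drive_tool", "arguments": {
  "series": [-0.3, 0, 0, 1, 0, 0, 0, -0.3, 0, 0, 1, 0, 0, 0, -0.3, 0, 0, 0, 0, 0, 0]
}}

```text
t: 15.7
eef_pos: [0.5353, -0.1546, 0.0708]
tool_rot: [0.0, -0.0, 1.0, 0.0]
contact_force: [-0.7, 0.0, -0.7]
gripper_width: 0.468
```

Call:
{"name": "drive_tool", "arguments": {
  "series": [-0.3, 0, 0, 0.8, 0, 0, 0, -0.3, 0, 0, 0, 0, 0, 0]
}}

```text
t: 15.95
eef_pos: [0.5353, -0.1546, 0.0701]
tool_rot: [0.0, -0.0, 1.0, 0.0]
contact_force: [-0.0, -0.3, -0.9]
gripper_width: 0.473
```

Call:
{"name": "drive_tool", "arguments": {
  "series": [-0.3, 0, 0, 0.7, 0, 0, 0, -0.3, 0, 0, 0, 0, 0, 0]
}}

```text
t: 16.2
eef_pos: [0.5355, -0.1546, 0.0697]
tool_rot: [0.001, -0.0, 1.0, 0.0]
contact_force: [-1.0, 1.0, 2.8]
gripper_width: 0.47
```

Contact with the counter: Fz turned to +2.8 N at z = 0.0697. I'll release gradually, lowering slightly to follow the pads' backward swing.

Call:
{"name": "drive_tool", "arguments": {
  "series": [-0.3, 0, 0, 0.3, 0, 0, 0, -0.3, 0, 0, 0, 0, 0, 0, -0.02, 0, 0, 0.3, 0, 0, 0, 0.06, 0, 0, 0.4, 0, 0, 0, 0.14, 0, 0, 0.4, 0, 0, 0, 0.22, 0, 0, 0.4, 0, 0, 0, 0.3, 0, 0, 0.4, 0, 0, 0]
}}

```text
t: 17.08
eef_pos: [0.5353, -0.1546, 0.0671]
tool_rot: [0.0, -0.0, 1.0, 0.0]
contact_force: [-0.2, 0.7, -1.3]
gripper_width: 0.645
```

Call:
{"name": "drive_tool", "arguments": {
  "series": [0.38, 0, 0, 0.3, 0, 0, 0, 0.45, 0, 0, 0, 0, 0, 0, 0.6, 0, 0, 0, 0, 0, 0, 0.9, 0, 0, 0, 0, 0, 0, 1, 0, 0, 0, 0, 0, 0]
}}

```text
t: 17.7
eef_pos: [0.5354, -0.1546, 0.067]
tool_rot: [0.0, -0.0, 1.0, 0.0]
contact_force: [0.1, -0.4, -0.7]
gripper_width: 1.003
```

```bash
python3 st.py
```

```text
t 17.7 yang 90.01 F [ 0.11 -0.36 -0.66] M [ 0.011  0.026 -0.039] gw 1.003 q7 2.005 [ 0.5354 -0.1546  0.067 ]
```

Fully open with no load. I'll go straight up, then look.

Call:
{"name": "drive_tool", "arguments": {
  "series": [1, 0, 0, -8, 0, 0, 0, 1, 0, 0, -20, 0, 0, 0, 1, 0, 0, -30, 0, 0, 0, 1, 0, 0, -40, 0, 0, 0, 1, 0, 0, -40, 0, 0, 0, 1, 0, 0, -40, 0, 0, 0, 1, 0, 0, 0, 0, 0, 0, 1, 0, 0, 0, 0, 0, 0]
}}

```text
t: 18.7
eef_pos: [0.5349, -0.1544, 0.2448]
tool_rot: [0.0, -0.0, 1.0, 0.0]
contact_force: [0.1, -0.2, 0.0]
gripper_width: 0.997
```

```bash
python3 st.py; python3 - <<'E'
from h import *
s=snap('scene','s7'); cv2.imwrite('pics/c7.png',cv2.resize(s['pixels'][170:420,220:540],(768,600),interpolation=cv2.INTER_CUBIC))
f=lambda P:((proj(s,P)-[220,170])*2.4).round()
print('predicted disc centre/hub base if standing at TCP xy',f([[.5354,-.1546,.032],[.5354,-.1546,0]]), 'disc edge',f([[.5354+.0345*np.cos(a),-.1546+.0345*np.sin(a),.032] for a in np.arange(4)*np.pi/2]))
print('tab tops +-y',f([[.5354,-.1546+.029,.076],[.5354,-.1546-.029,.076]]))
E
```

```text
t 18.7 yang 90.02 F [ 0.11 -0.19  0.02] M [0.025 0.015 0.014] gw 0.997 q7 1.89 [ 0.5349 -0.1544  0.2448]
predicted disc centre/hub base if standing at TCP xy [[441. 361.]
 [436. 391.]] disc edge [[465. 333.]
 [400. 338.]
 [415. 390.]
 [483. 384.]]
tab tops +-y [[412. 299.]
 [485. 337.]]
```

View pics/c7.png

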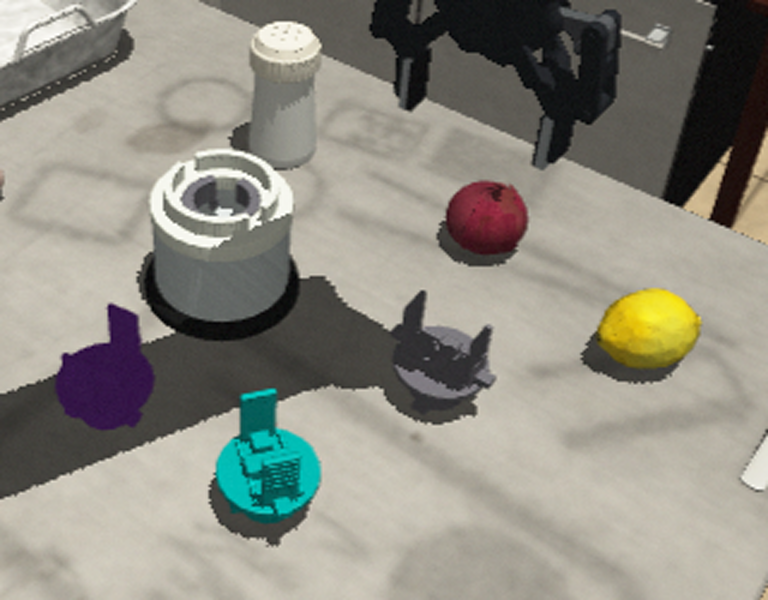

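The cap stands upright with its disc centre at about crop (440,362), against (441,361) predicted for standing. The canister is empty, the bystanders are in place and the gripper is clear. I'll hand in.

```bash
python3 -c "
from station import bot
print(bot.hand_in())"
```

```text
the job is handed in; nothing more can be done
None
```

The cap is off the canister and standing upright on the bare counter, about 190 mm from the canister's axis. I have let go of it and handed the job in at 18.7 s of the 64 s allowed; no verdict is reported.

- **Turn and lift:** I squeezed the tabs of the grey cap and turned it counter-clockwise to its stop, about 43° on. The moment there was about 0.5 Nm, or roughly 23 N at the lugs. I then backed off slightly and lifted; the pull peaked near 5 N and fell to the cap's own weight once free.
- **Placing:** The counter took the cap at about 3 N, and I opened the jaws gradually while it rested there.
- **Last checks:** In the final picture the cap's disc sits within a pixel or so of where a standing cap should appear. The onion, lemon and shaker look in place, as do the purple and turquoise look-alikes. The garlic was outside that picture and was not re-checked. The arm is about 175 mm above the cap with no contact force.
- **One reading that disagreed:** Between 36° and 40° the turning moment rose to about 0.2 Nm. It fell away once I eased the downward load, so I took it as friction and went on to the stop.

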